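# Load the spring slide in order and hold it at the mark

### The job

Load the loading slide in numbered order: seat the white cam follower fully in the one-dot pocket first, then the orange one in the two-dot pocket. Then take the slide by its bent-steel pull, draw it out against its return spring until the yellow pointer stands within the width of the red band on the rail, and keep holding it there for the inspection shot: the job finishes with your gripper still holding the slide at the mark, both followers seated. Leave everything else on the counter where it lies.

Things in the scene. Friction and masses are not known exactly. Their poses are not given: they have to be found in the camera images.
- fixture: fixed base of the loading slide, a dark steel plate 300 (x) x 176 (y) x 8 mm with two aluminium rails along its long sides (14 wide, tops 30 mm above the counter) and a 12 thick end stop at its far end (top 34 mm up); origin under its centre on the counter; its -x axis is the way the slide comes out, +y its left. It stands at a different place and yaw each time.
- slide (a joint): travel of the grey slide plate (155 x 142 x 26 mm, top 34 mm above the counter) along the fixture's -x, in m: 0 = home against its stop, at most 0.11. A spring always drives it home: about 6 N at home, rising 0.5 N per 10 mm; let go, it returns.
- pull (a point): centre of the crossbar of the bent-steel pull, an upright inverted U of 10 mm round bar on the slide's front part. The straight crossbar runs along the slide's y, 90 mm between the legs, its centre line 70 mm above the counter and 36 mm above the slide plate, open beneath; free to be pinched from above with the fingers either side of it along x. Axes as the fixture's.
- pocket1 (a point): one-dot pocket (one black dot beyond it, on its +x side): centre of its mouth, on the slide plate's top. Round blind pocket with a black floor, 30 mm across, 20 mm deep, 2 mm chamfer. It is the left one (+y), its centre 85 mm beyond the pull along x and 36 mm off the slide's middle line. Axes as the fixture's, z up out of the mouth.
- pocket2 (a point): two-dot pocket (two black dots beyond it): the same, the right one (-y), 72 mm from the first.
- pointer (a point): tip of the yellow pointer on the slide's right (-y) edge, which moves with the slide, over the right rail. Axes as the fixture's.
- band: red band clipped on the fixture's right rail, fixed, 12 mm wide along x, top 33 mm above the counter; origin at counter height midway along its width, its axes parallel to the fixture's. Where along the rail it sits differs each time: the slide must come out between 40 and 80 mm for the pointer to meet its middle.
- white_follower: white acetal cam follower, a loose turned part of about 50 g standing upright: spigot 26 mm across and 18 high below (1.5 mm edge bevel), roller head 34 mm across and 22 high above it, 40 high in all; origin at the centre of the underside of the spigot, z up. Seated, the spigot is in the pocket and the head rests on the slide plate (origin 18 mm below the pocket's mouth).
- orange_follower: orange acetal cam follower, same size and shape and origin as the white one.
- cover: bystander: matte black ABS remote back cover, 150 x 46 x 14, lying flat, origin under its centre
- caliper: bystander: steel dial caliper, dark beam, round white dial, 230 long, up to 15 high, lying flat, origin under the middle of its beam
- loupe: bystander: brass-rimmed glass loupe, rim 60 across and 12 high, with a 70 handle along its +x, lying flat, origin under the lens centre
- scraper: bystander: deburring scraper with a blue handle, 170 long, under 40 high, lying flat; origin under it
- brush: bystander: small brush, 170 long, under 40 high, lying flat; origin under it
- bottle: bystander: upright bottle, 52 across, 140 high, origin under its centre
There are look-alikes about, which are no part of the job. Of the things that look like the orange_follower, take the one that is nearest to the robot's base at the start. Of the things that look like the white_follower, take the one that is farthest to the robot's left at the start.

How it is judged (in metres and radians):
On the way, in this order (a step that is already met when the one before it is completed fails the run):
1. the white follower is seated in the one-dot pocket while the two-dot pocket is still empty (horizontal distance between white_follower and pocket1 below 0.006 m and z of white_follower in the frame of pocket1 below -0.013 m and angle between white_follower's own z axis and vertical below 0.12 rad and not (horizontal distance between orange_follower and pocket2 below 0.006 m and z of orange_follower in the frame of pocket2 below -0.013 m and angle between orange_follower's own z axis and vertical below 0.12 rad)), for 0.2 s.
2. the orange follower is seated in the two-dot pocket, the white one still in its own (horizontal distance between white_follower and pocket1 below 0.006 m and z of white_follower in the frame of pocket1 below -0.013 m and angle between each of white_follower, orange_follower's own z axis and vertical below 0.12 rad and horizontal distance between orange_follower and pocket2 below 0.006 m and z of orange_follower in the frame of pocket2 below -0.013 m), for 0.2 s.
3. the slide is held by the fingers with its pointer within the red band (x of pointer in the frame of band between -0.006 and 0.006 m and contact force between the fingers and slide above 3 N), for 0.3 s.
At the end, for the whole second after the job is handed in: Through the last second the fingers bear on the slide (over 3 N) and hold it still (under 10 mm/s), pointer tip within 6 mm of the red band's middle; white in the one-dot, orange in the two-dot pocket (axis within 6 mm, spigot 13 mm deep or more, tilt under 0.12 rad) (all of step 2 and all of step 3 and velocity of joint slide between -0.01 and 0.01 m/s); the arm keeps its last pose, push and grip.
It fails at once if one of the bystanders is pushed more than 25 mm from its place (distance of any of cover, caliper, loupe, scraper, brush, bottle from where it was at the start of the episode above 0.025 m).
It also fails if it takes over 59 s, if anything falls off the work surface, if the arm or the gripper's body presses on something with over 40 N, if the wrist force passes 120 N, or if a joint passes its speed limit or range.

### The arm

A 6-joint arm with a two-finger parallel gripper is mounted at the origin on the work surface. World frame = base frame: x ahead of the robot, y to its left, z up, the work surface at z = 0. Lengths are in mm, angles in rad, forces in N, time in s.
With the tool pointing down it reaches from about 350 to 875 mm from the base axis. Payload 4.2 kg.
Tool frame: the origin (TCP) lies midway between the tips of the shut fingers; the grasp point (between the pads) lies 19 mm behind it (arm.hold_point_z is the distance from the TCP to the grasp point, in mm); z points along the fingers, y is the line along which they close (so a half turn about z gives the same grasp; the last joint's range is limited). The gripper opens to 85 mm and grips with 20 to 120 N. Pads are 22 mm wide; open, the fingers measure 114 mm over their backs; the gripper's body (76 mm by 85 mm) begins 54 mm behind the grasp point. The pads swing forward as they close: fully open they stand 13 mm farther back than shut.
Start: joints at [1.427, 0.385, 0.008, 0, -1.194, -0.259], TCP at [244.964, 574.971, 231.312] pointing down, gripper open.
Joint ranges: [-3.14, 3.14], [-1.21, 2.06], [-1.07, 1.41], [-3.16, 2.05], [-2.99, -0.16], [-3.1, 3.1]. Speed limits (rad/s): [2.79, 2.79, 3.14, 3.14, 3.14, 3.14].

### API

Orientations are given as a unit quaternion [x, y, z, w].
In Python, from bench import arm, vision gives the robot as it stands. The module is installed in compiled form; this text tells all that it offers.
- The arm moves only by the tool servo_tool, never from a script. Its argument "plan" is a list of rows, each a list of 7 numbers: the shift along the world's x, y, z each as a share of 300 mm, from -1 to 1, then the turn, a rotation vector about the world's x, y, z each as a share of 2 rad, from -1 to 1, then the opening, from 0 (shut) to 1 (fully open). A call has 1 to 20 rows; each row shifts and turns the commanded pose from where the row before left it; what a row does not reach is not made up. A row lasts 1/8 s, in which the tool goes at most 62.5 mm and 10.7 degrees, less where a joint would pass 70% of its speed; a pose out of reach is approached as far as the arm can. A call with a number of a shift or a turn outside -1 to 1 is refused whole. A call with a gripper value outside its range is refused whole. The fingers move at their own pace and stop on an object; the grip force is fixed at half the most. Time passes only in rows, so rows that do not move let the fingers close. It gives the time, the measured TCP pose, the force, the opening and the grip force at its end, in the units of the state.
- arm.read_state(): the state, without advancing time (a new reading comes with each control period).
- vision.get_image(name): name is "side" or "top" or "wrist"; returns a dict with "image" (420x560x3 uint8, red, green, blue), "z_map" (420x560 float32, mm along the optical axis (not along the pixel's ray), 0 where there is no reading), "K" (3x3 intrinsics, pixels), "world_to_cam" (4x4, takes a point from world to camera coordinates); the wrist camera has in their place "mount" (4x4, takes a point from camera to tool coordinates, whose origin is the TCP and whose axes are the flange's). Camera axes: x right, y down, z forward; pixel columns grow to the right and rows downward; lengths in mm; the calibration is good to about 2 mm. A picture is of the moment at which its call begins: read the wrist's pose just before it.
- arm.job_done(): hands the job in; it is judged then, once.
The state is a dict: "clock": time; "joints": joint angles; "joint_vel": joint speeds; "joint_efforts": joint torques, N m; "position": TCP position; "ee_rot": TCP orientation; "contact_force": force on the tool from outside, world axes, zero at the start; "wrist_torque": the same for the moment, N m; "gripper_width": finger opening in mm; "grasp_force": force on a finger pad.
Only numpy, scipy, OpenCV 4.12 (cv2) and the standard library are available. Lean on these libraries where they do the work, as an engineer would, in place of code of your own. Each camera call takes 0.05 s, during which the arm holds its last target. There are 200 camera calls.

## Working session

There is one attempt and no reset: what is moved stays moved. The work goes in short steps, Python scripts to look and compute and a tool call to move; the robot and the scene stay as the last step left them, time stands still between calls to the robot, and variables do not carry over. Pictures are saved under pics/ and viewed, at most 10 in all, crops included, and the job is handed in when it is done.

Besides the shell and the picture viewer there is one more tool, called after ">>>" as name(argument=value, ...) on one line, values as JSON. servo_tool: Moves the arm, as the interface text tells. Its arguments: {"type":"object","properties":{"plan":{"type":"array"}},"required":["plan"]}

```bash
mkdir -p pics
python3 - <<'E'
from bench import arm, vision
import cv2,numpy as np,pickle
s=arm.read_state();print(s)
for n in("top","side"):
    d=vision.get_image(n);pickle.dump(d,open(n+".pkl","wb"))
    cv2.imwrite(f"pics/{n}0.png",d["image"][:,:,::-1]);print(n,d["K"],d["world_to_cam"])
E
```

```text
{'clock': 0.0, 'joints': array([ 1.42657592e+00,  3.85577940e-01,  6.63429265e-03, -5.06597827e-04,
       -1.19400227e+00, -2.58589849e-01]), 'joint_vel': array([-5.23416206e-04, -1.26852890e-03, -2.43528049e-05, -3.12499937e-04,
        5.44957915e-04, -1.31960860e-03]), 'joint_efforts': array([ 7.31533819e-04, -3.92292488e+01,  1.88399380e+01,  4.18634981e+00,
       -4.66360667e-03,  2.24987964e-06]), 'position': array([244.76106255, 574.4483084 , 230.2108627 ]), 'ee_rot': array([ 9.79767163e-01, -2.00137694e-01, -1.73616189e-04,  1.08649468e-03]), 'contact_force': array([-0.63399673,  0.10331907, -0.12416566]), 'wrist_torque': array([ 0.00011756, -0.03404235, -0.02686389]), 'grasp_force': 0.0, 'gripper_width': 85.52085871590982}
top [[416.56504226   0.         277.68456397]
 [  0.         416.56504226 207.83016937]
 [  0.           0.           1.        ]] [[-1.34728747e-02 -9.99870007e-01 -8.85726491e-03  5.82869016e+01]
 [-9.84626994e-01  1.48092110e-02 -1.74041288e-01  4.93928286e+02]
 [ 1.74149833e-01  6.37626564e-03 -9.84698522e-01  1.07329923e+03]
 [ 0.00000000e+00  0.00000000e+00  0.00000000e+00  1.00000000e+00]]
side [[542.36375528   0.         286.5053963 ]
 [  0.         542.36375528 211.25559036]
 [  0.           0.           1.        ]] [[-9.98292926e-01 -5.55450603e-02  1.80549193e-02  5.08733313e+02]
 [-5.47029684e-02  7.80889764e-01 -6.22269043e-01  3.97966157e+01]
 [ 2.04650699e-02 -6.22194441e-01 -7.82595207e-01  1.67022295e+03]
 [ 0.00000000e+00  0.00000000e+00  0.00000000e+00  1.00000000e+00]]
```

View pics/top0.png

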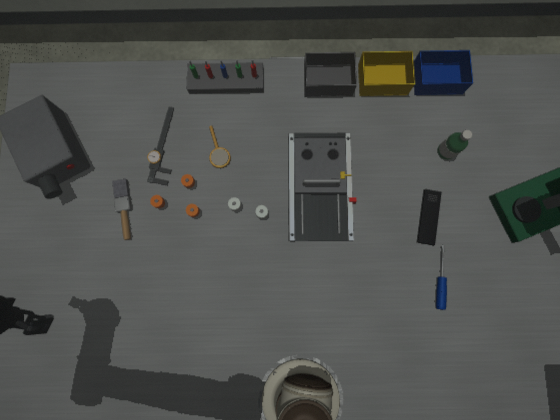

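View pics/side0.png

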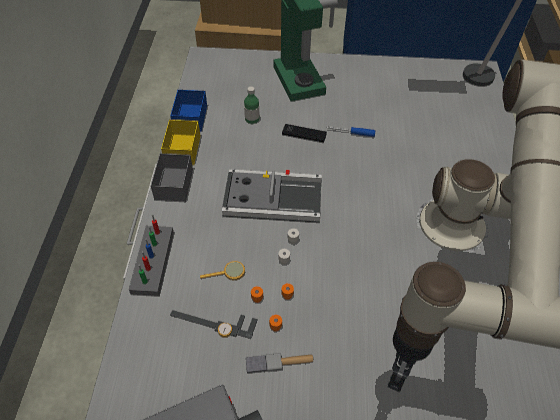

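The top view shows whites at (234,204) and (262,212), and oranges at (188,181), (157,202) and (193,210). The fixture is near (320,187), with pockets at (307,154) and (333,154), the pull at (321,183), the pointer at (344,175) and the band at (352,200).

```bash
cat > h.py <<'E'
import numpy as np,cv2
from scipy.spatial.transform import Rotation as R
def cloud(d,c2w):
    z=d["z_map"].astype(float);h,w=z.shape;u,v=np.meshgrid(np.arange(w),np.arange(h));K=d["K"]
    P=np.stack([(u-K[0,2])/K[0,0]*z,(v-K[1,2])/K[1,1]*z,z],-1)
    W=P@c2w[:3,:3].T+c2w[:3,3];W[z<=0]=np.nan;return W
def onplane(d,c2w,uv,zw):
    K=d["K"];uv=np.atleast_2d(uv).astype(float)
    r=np.c_[(uv[:,0]-K[0,2])/K[0,0],(uv[:,1]-K[1,2])/K[1,1],np.ones(len(uv))]@c2w[:3,:3].T
    o=c2w[:3,3];return o+r*((zw-o[2])/r[:,2])[:,None]
def tool(s):
    T=np.eye(4);T[:3,:3]=R.from_quat(s["ee_rot"]).as_matrix();T[:3,3]=s["position"];return T
def blobs(mask,mn=15):
    n,l,st,c=cv2.connectedComponentsWithStats(mask.astype(np.uint8));return [(c[i],st[i,4],l==i) for i in range(1,n) if st[i,4]>=mn]
E
python3 - <<'E'
from h import *;import pickle
np.set_printoptions(precision=1,suppress=True)
d=pickle.load(open("top.pkl","rb"));c=np.linalg.inv(d["world_to_cam"]);W=cloud(d,c)
hsv=cv2.cvtColor(d["image"],cv2.COLOR_RGB2HSV);H,S,V=cv2.split(hsv)
roi=np.zeros(H.shape,bool);roi[120:245,100:365]=1
for nm,m in dict(orange=(H<14)&(S>150)&(V>80),red=((H<6)|(H>174))&(S>150),yellow=(H>20)&(H<32)&(S>150)&(V>90)).items():
    for ce,a,l in blobs(m&roi,4): 
        p=np.nanmedian(W[l],0);q=onplane(d,c,ce,40 if nm=="orange" else 33)[0];print(nm,ce,a,p,q,np.hypot(*q[:2]))
for u,v in((234,204),(262,212)):
    q=onplane(d,c,(u,v),40)[0];print("white",W[v-4:v+5,u-5:u+6,2].max(),q)
# fixture
r=W[120:245,280:362];z=r[...,2]
for lo,hi,n in((60,80,"pull"),(31,37,"slide"),(27,31,"rails")):
    m=(z>lo)&(z<hi);p=r[m][:,:2];print(n,m.sum(),p.mean(0),np.median(z[m]),cv2.minAreaRect(p.astype(np.float32)))
for u,v in((307,154),(333,154)):print(W[v,u],onplane(d,c,(u,v),34),onplane(d,c,(u,v),14))
im=cv2.resize(d["image"][120:245,140:365],None,fx=3.5,fy=3.5,interpolation=cv2.INTER_CUBIC)
cv2.imwrite("pics/crop.png",np.clip(im[:,:,::-1]*1.6,0,255))
E
```

```text
orange [187.1 180.2] 102 [575.5 296.8  39.6] [575.5 297.3  40. ] 647.7977925585434
orange [156.4 200.9] 96 [518.8 378.8  39.7] [519.4 379.1  40. ] 642.9937544203603
orange [352.5 199.3] 23 [ 517.7 -152.9   33.8] [ 515.6 -150.7   40. ] 537.2220162138759
orange [191.8 209.8] 104 [493.  282.2  40. ] [493.4 282.6  40. ] 568.6036918629222
red [352.5 199.3] 23 [ 517.7 -152.9   33.8] [ 517. -152.   33.] 538.8813668359039
yellow [343.4 174.8] 32 [ 584.4 -128.3   36.7] [ 585.8 -130.2   33. ] 600.0674320758991
white nan [507.6 168.9  40. ]
white 44.799981629402964 [484.6  93.5  40. ]
pull 148 [560.7 -65.3] 74.30664779763151 ((561.1151733398438, -65.28379821777344), (97.25762939453125, 9.452618598937988), 88.76275634765625)
slide 2651 [612.5 -66.3] 33.98621037218095 ((558.8629150390625, -70.05221557617188), (179.26840209960938, 297.4851379394531), 88.96881866455078)
rails 809 [567.7 -62.7] 29.56898800434078 ((559.3546142578125, -70.3772964477539), (179.73245239257812, 298.3620910644531), 88.95783996582031)
[653.4 -33.4  11.4] [[646.4 -31.8  34. ]] [[652.6 -33.2  14. ]]
[ 650.  -105.7   18.5] [[ 645.2 -103.6   34. ]] [[ 651.4 -106.3   14. ]][ WARN:0@0.713] global loadsave.cpp:1063 imwrite_ Unsupported depth image for selected encoder is fallbacked to CV_8U.
```

View pics/crop.png

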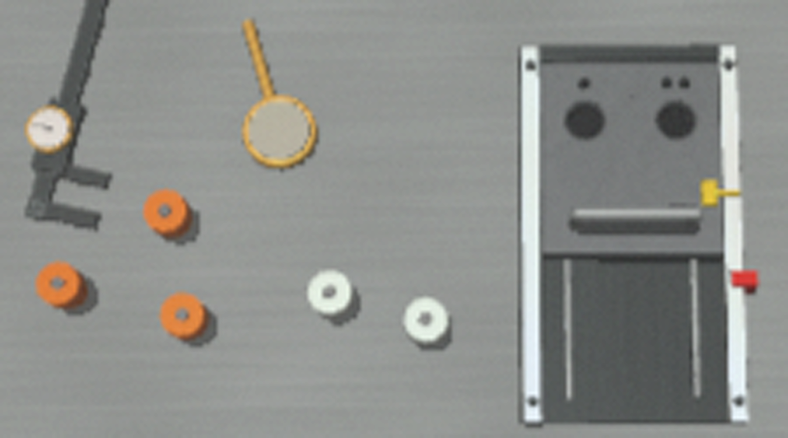

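Choices:
- **White:** candidates are (234,204) at y=169 and (262,212) at y=94. I take (234,204), the leftmost.
- **Orange:** candidates are (188,181) at r=648, (157,202) at r=643 and (193,210) at r=569. I take (193,210), the nearest to the base.

The close crop agrees: dots lie beyond the pockets (one on the left, two on the right), the yellow pointer is at the right edge, and the red band is on the right rail. Next I move above the white one, with the fingers along the fixture's x.

>>> servo_tool(plan=[[0.088,-0.135,-0.017,0,0,-0.059,0.65],[0.088,-0.135,-0.017,0,0,-0.059,0.65],[0.088,-0.135,-0.017,0,0,-0.059,0.65],[0.088,-0.135,-0.017,0,0,-0.059,0.65],[0.088,-0.135,-0.017,0,0,-0.059,0.65],[0.088,-0.135,-0.017,0,0,-0.059,0.65],[0.088,-0.135,-0.017,0,0,-0.059,0.65],[0.088,-0.135,-0.017,0,0,-0.059,0.65],[0.088,-0.135,-0.017,0,0,-0.059,0.65],[0.088,-0.135,-0.017,0,0,-0.059,0.65],[0,0,0,0,0,0,0.65],[0,0,0,0,0,0,0.65],[0,0,0,0,0,0,0.65]])

```text
clock: 1.72
position: [508.6, 170.8, 180.4]
ee_rot: [-0.703, 0.711, 0.0, 0.0]
contact_force: [-0.3, -0.6, -0.1]
gripper_width: 55.7
grasp_force: 0.0
```

```bash
cat >> h.py <<'E'
def snap(name):
    from bench import arm,vision
    s=arm.read_state();d=vision.get_image("wrist");c=tool(s)@d["mount"]
    cv2.imwrite(f"pics/{name}.png",d["image"][:,:,::-1]);R6=R.from_quat(s["ee_rot"]).as_matrix()
    print("t",s["clock"],"pos",s["position"],"yaw_y",np.degrees(np.arctan2(R6[1,1],R6[0,1])),"zax",R6[:,2],"w",s["gripper_width"],"F",s["contact_force"],"g",s["grasp_force"])
    return s,d,c
E
python3 - <<'E'
from h import *;np.set_printoptions(precision=3,suppress=True)
s,d,c=snap("w1");print(d["mount"],d["K"]);W=cloud(d,c);z=W[...,2]
for ce,a,l in blobs((z>34)&(z<46),200):
    (u,v),r=cv2.minEnclosingCircle(np.argwhere(l)[:,::-1].astype(np.float32))
    print(ce,a,r,np.median(z[l]),"col",np.median(d["image"][l],0),onplane(d,c,(u,v),40),np.nanmean(W[l],0))
E
```

```text
t 1.725 pos [508.557 170.832 180.412] yaw_y 179.41307553850456 zax [ 0.  0. -1.] w 55.65109987157316 F [-0.316 -0.648 -0.118] g 0.0
[[  -0.      -0.951   -0.309   78.908]
 [   1.      -0.001    0.001   -0.113]
 [  -0.001   -0.309    0.951 -141.739]
 [   0.       0.       0.       1.   ]] [[293.12    0.    277.791]
 [  0.    293.12  208.659]
 [  0.      0.      1.   ]]
[300.829 117.599] 1085 19.040918350219727 39.101389513915024 col [143. 136. 129.] [[486.571  95.904  40.   ]] [486.407  96.038  39.111]
[277.175 194.923] 871 16.81647491455078 39.06842057580974 col [138. 132. 124.] [[508.895 169.373  40.   ]] [509.048 169.689  39.006]
[292.472 291.994] 676 15.041708946228027 38.99933058061137 col [241. 115.   0.] [[493.201 281.696  40.   ]] [493.167 282.608  38.731]
[227.361 305.764] 288 13.124505043029785 38.85017256311414 col [241. 113.   0.] [[571.835 297.232  40.   ]] [567.289 299.985  38.699]
[271.87  354.807] 270 13.096041679382324 38.67745244176945 col [241. 108.   0.] [[518.757 374.237  40.   ]] [517.744 371.126  38.238]
```

View pics/w1.png

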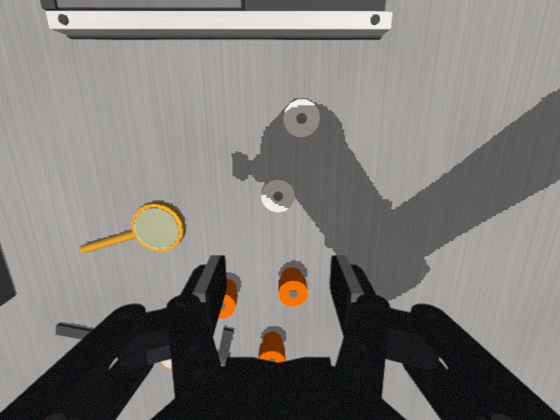

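The wrist view shows the chosen white follower at (277,195), 1.5 mm off in y, with the other white at (301,118) and the chosen orange at (292,290). I descend and grip.

>>> servo_tool(plan=[[0,-0.005,-0.167,0,0,0,0.65],[0,0,-0.167,0,0,0,0.65],[0,0,-0.167,0,0,0,0.65],[0,0,-0.038,0,0,0,0.65],[0,0,0,0,0,0,0.65],[0,0,0,0,0,0,0.0],[0,0,0,0,0,0,0.0],[0,0,0,0,0,0,0.0],[0,0,0,0,0,0,0.0],[0,0,0,0,0,0,0.0]])

```text
clock: 3.02
position: [510.4, 169.5, 21.0]
ee_rot: [-0.703, 0.711, -0.001, 0.002]
contact_force: [-2.2, 0.7, 7.4]
gripper_width: 31.6
grasp_force: 59.5
```

>>> servo_tool(plan=[[0,0,0.15,0,0,0,0],[0,0,0.15,0,0,0,0],[0.1,-0.1,0.13,0,0,0,0],[0.11,-0.11,0,0,0,0,0],[0.11,-0.11,0,0,0,0,0],[0.11,-0.11,0,0,0,0,0],[0,0,0,0,0,0,0],[0,0,0,0,0,0,0],[0,0,0,0,0,0,0]])

```text
clock: 4.15
position: [637.3, 40.2, 148.1]
ee_rot: [-0.703, 0.711, 0.0, 0.0]
contact_force: [-0.2, -0.2, -1.0]
gripper_width: 32.0
grasp_force: 59.8
```

```bash
cat > look.py <<'E'
import sys;from h import *;np.set_printoptions(precision=2,suppress=True)
s,d,c=snap(sys.argv[1]);W=cloud(d,c);z=W[...,2]
g=cv2.cvtColor(d["image"],cv2.COLOR_RGB2GRAY);H,S,V=cv2.split(cv2.cvtColor(d["image"],cv2.COLOR_RGB2HSV))
m=(z>60)&(z<85)&(W[...,1]<0);P=W[m]
if len(P): print("pull",len(P),P.mean(0),cv2.minAreaRect(P[:,:2].astype(np.float32)))
for ce,a,l in blobs((V<75),60):
    (u,v),r=cv2.minEnclosingCircle(np.argwhere(l)[:,::-1].astype(np.float32))
    q=onplane(d,c,(u,v),34)[0]
    if 580<q[0]<680 and -130<q[1]<0:print("dark",(u,v),r,a,q)
for nm,mm in dict(red=((H<6)|(H>174))&(S>150),yellow=(H>20)&(H<32)&(S>150)&(V>90)).items():
    for ce,a,l in blobs(mm,20):
        p=onplane(d,c,np.argwhere(l)[:,::-1],33);print(nm,ce,a,np.nanmedian(W[l],0),p.mean(0),p.min(0),p.max(0))
E
python3 look.py w2
```

```text
t 4.15 pos [637.32  40.24 148.08] yaw_y 179.3784170617901 zax [ 0.  0. -1.] w 32.02274104282356 F [-0.25 -0.19 -1.  ] g 59.80368822813034
pull 3115 [634.14 -60.43  70.58] ((696.759765625, -69.35870361328125), (93.41371154785156, 286.3420715332031), 86.99895477294922)
dark (266.5, 26.523256301879883) 21.52916145324707 1261 [ 644.28 -101.71   34.  ]
dark (226.5, 16.0) 6.500100135803223 113 [ 674.35 -108.99   34.  ]
dark (227.5, 37.0) 6.18475866317749 109 [674.5  -94.97  34.  ]
dark (268.39776611328125, 124.63595581054688) 18.714109420776367 560 [644.35 -29.67  34.  ]
red [ 18.14 287.19] 641 [879.31 112.2   52.5 ] [900.25 125.35  33.  ] [874.72 106.99  33.  ] [925.96 149.76  33.  ]
yellow [269.55 322.45] 62 [648.89 188.8   11.02] [647.4  171.03  33.  ] [633.23 167.89  33.  ] [661.84 175.4   33.  ]
yellow [246.12 341.54] 68 [674.53 220.83  10.39] [673.25 195.65  33.  ] [664.05 177.92  33.  ] [683.61 205.66  33.  ]
yellow [292.36 336.11] 28 [621.39 208.5   10.89] [623.26 188.99  33.  ] [621.45 179.65  33.  ] [626.87 198.13  33.  ]
```

View pics/w2.png

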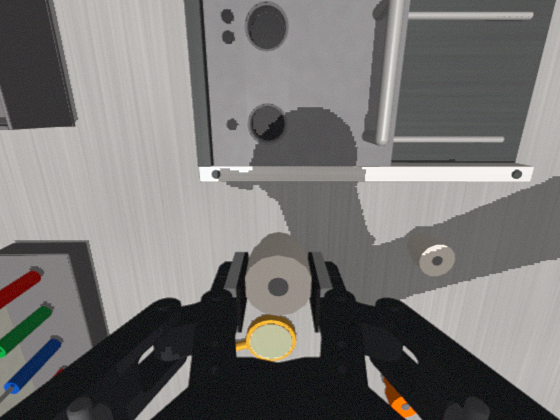

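The follower is held squarely between the fingers at (278,285). Pocket 2 is at (266,26) and pocket 1 at (268,124), half in shadow. I move over pocket 1 and measure it again with the depth edge.

>>> servo_tool(plan=[[0.025,-0.115,-0.05,0,0,0,0],[0,-0.115,0,0,0,-0.003,0],[0,0,0,0,0,0,0],[0,0,0,0,0,0,0],[0,0,0,0,0,0,0]])

```text
clock: 4.82
position: [645.5, -28.3, 132.9]
ee_rot: [-0.701, 0.713, -0.0, 0.0]
contact_force: [0.2, 0.3, -1.4]
gripper_width: 32.2
grasp_force: 59.8
```

```bash
cat > look.py <<'E'
import sys;from h import *;np.set_printoptions(precision=2,suppress=True)
s,d,c=snap(sys.argv[1]);W=cloud(d,c);z=W[...,2];p=s["position"]
H,S,V=cv2.split(cv2.cvtColor(d["image"],cv2.COLOR_RGB2HSV))
q34=onplane(d,c,np.argwhere(np.ones(z.shape))[:,::-1],34).reshape(z.shape+(3,))
roi=(q34[...,0]>600)&(q34[...,0]<690)&(q34[...,1]<-8)&(q34[...,1]>-125)
print("slide top z",np.nanmedian(z[roi]))
off=np.nanmedian(z[roi])-34
for ce,a,l in blobs((z<32+off)&roi,150):
    q=q34[l][:,:2].astype(np.float32);print("pocket",ce,a,*cv2.minEnclosingCircle(q),q.mean(0),2*np.sqrt(cv2.contourArea(cv2.convexHull(q))/np.pi))
t=p[2]+21
m=(abs(z-t)<6)&(np.hypot(W[...,0]-p[0],W[...,1]-p[1])<22)
for ce,a,l in blobs(m,150):
    Q=W[l];print("held top",ce,a,np.median(Q,0),cv2.minEnclosingCircle(Q[:,:2].astype(np.float32)),"plane",np.linalg.lstsq(np.c_[Q[:,:2]-Q[:,:2].mean(0),np.ones(len(Q))],Q[:,2],rcond=None)[0])
m=(z>62)&(z<80)&(q34[...,1]<0)&(W[...,0]<590);P=W[m]
if len(P): print("pull",len(P),P.mean(0),cv2.minAreaRect(P[:,:2].astype(np.float32)))
for nm,mm in dict(red=((H<6)|(H>174))&(S>150),yellow=(H>20)&(H<32)&(S>150)&(V>60)).items():
    for ce,a,l in blobs(mm&(q34[...,1]<-60),20):
        p=onplane(d,c,np.argwhere(l)[:,::-1],33);print(nm,ce,a,np.nanmedian(W[l],0),p.mean(0),p.min(0),p.max(0))
E
python3 look.py w3
```

```text
t 4.825 pos [645.49 -28.34 132.93] yaw_y 179.0549661555728 zax [ 0.  0. -1.] w 32.18039553842926 F [ 0.17  0.32 -1.37] g 59.80556219816208
slide top z 32.91183274928919
pocket [277.13 119.73] 1172 (644.69580078125, -102.05165100097656) 15.578022003173828 [ 644.73 -102.33] 29.91037923601738
pocket [277.5  206.08] 890 (645.9869995117188, -30.620763778686523) 15.364380836486816 [645.66 -31.19] 29.588467609502562
held top [277.67 283.32] 3761 [645.6  -29.54 150.91] ((645.4634399414062, -30.54313850402832), 20.9971866607666) plane [ -0.    -0.01 151.23]
pull 2149 [561.65 -69.69  72.53] ((560.629150390625, -66.03163146972656), (97.75126647949219, 10.374702453613281), 89.30680084228516)
red [444.94  47.35] 672 [ 518.95 -153.6    31.9 ] [ 520.44 -151.22   33.  ] [ 511.28 -159.94   33.  ] [ 535.97 -140.18   33.  ]
yellow [22.28  5.02] 501 [ 839.48 -189.82    8.99] [ 823.49 -183.     33.  ] [ 807.28 -186.28   33.  ] [ 840.17 -179.74   33.  ]
yellow [356.94  81.8 ] 610 [ 584.22 -127.1    36.08] [ 583.6  -128.87   33.  ] [ 573.5  -149.27   33.  ] [ 594.01 -119.42   33.  ]
```

View pics/w3.png

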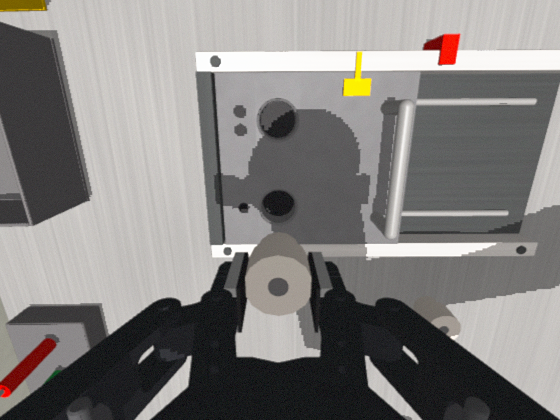

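The view shows pocket 1 at (278,204), pocket 2 at (277,119), pull at (401,170), pointer tip at (359,55), band at (449,48) and the held head at (278,285). I check the held axis through its dark centre hole.

```bash
python3 - <<'E'
from h import *;from bench import arm
np.set_printoptions(precision=2,suppress=True)
import look_dummy if 0 else None
E
cat > hole.py <<'E'
import sys;from h import *;from bench import vision
np.set_printoptions(precision=2,suppress=True)
s,d,c=snap(sys.argv[1]);V=d["image"].max(2);p=s["position"]
W=cloud(d,c);print("hole/top z",W[275,278],W[300,278],W[287,278])
for k in (45,60,75,90):
  for ce,a,l in blobs((V<k)[255:318,245:312],30):
    uv=ce+[245,255]
    if np.hypot(*(uv-[278,287]))<12: print(k,uv,a,[onplane(d,c,uv,p[2]+h)[0]-p for h in(18,20)])
E
python3 hole.py w4
```

```text
t 4.875 pos [645.53 -28.4  132.93] yaw_y 179.05934494587558 zax [ 0.  0. -1.] w 31.72852264159076 F [-0.54 -0.41 -0.52] g 59.805905520915985
hole/top z [645.35 -33.91 151.42] [645.58 -19.61 150.95] [645.46 -26.92 150.81]
90 [277.84 286.61] 257 [array([ 0.01,  1.19, 18.  ]), array([-0.01, -0.11, 20.  ])]  File "<stdin>", line 3
    import look_dummy if 0 else None
                      ^^
SyntaxError: invalid syntax
```

>>> servo_tool(plan=[[0.001,-0.0085,-0.167,0,0,0,0],[0,0,-0.083,0,0,0,0],[0,0,0,0,0,0,0],[0,0,-0.02,0,0,0,0],[0,0,-0.02,0,0,0,0],[0,0,-0.02,0,0,0,0],[0,0,0,0,0,0,0],[0,0,0,0,0,0,0]])

```text
clock: 5.92
position: [645.9, -32.1, 39.9]
ee_rot: [-0.701, 0.713, -0.0, 0.0]
contact_force: [0.0, -1.2, -0.9]
gripper_width: 31.9
grasp_force: 60.0
```

>>> servo_tool(plan=[[0,0,-0.009,0,0,0,0],[0,0,0,0,0,0,0],[0,0,0,0,0,0,0.6],[0,0,0,0,0,0,0.6],[0,0,0,0,0,0,0.6],[0,0,0,0,0,0,0.6],[0,0,0.15,0,0,0,0.6],[0,0.05,0.18,0,0,0,0.6],[0,0.1,0,0,0,0,0.6],[0,0.1,0,0,0,0,0.6],[0,0,0,0,0,0,0.6],[0,0,0,0,0,0,0.6],[0,0,0,0,0,0,0.6]])

```text
clock: 7.55
position: [645.7, 42.0, 135.7]
ee_rot: [-0.7, 0.714, 0.0, -0.0]
contact_force: [0.8, -1.0, -0.3]
gripper_width: 51.5
grasp_force: 0.0
```

Run:
```python
from h import *;np.set_printoptions(precision=2,suppress=True)
s,d,c=snap("w5");W=cloud(d,c);z=W[...,2]
for ce,a,l in blobs((z>44)&(z<66)&(W[...,0]>600)&(W[...,1]<0)&(W[...,1]>-130),200):
    q=z[l];print(ce,a,"top z",np.percentile(q,[50,90]),W[l].mean(0))
```

```text
t 7.55 pos [645.65  42.   135.72] yaw_y 178.90821754578687 zax [-0. -0. -1.] w 51.47454657304086 F [ 0.78 -1.04 -0.29] g 0.0
[12.46 80.27] 2262 top z [52.63 62.17] [830.1  -62.22  53.22]
[275.33 121.07] 1725 top z [55.06 56.  ] [645.9  -31.46  55.07]
```

View pics/w5.png

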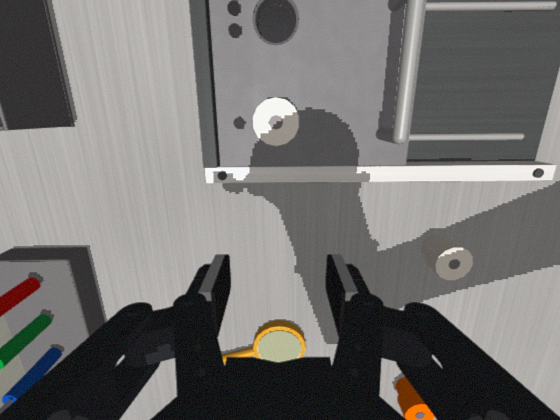

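The white follower at (275,121) is seated, its top measured at 55–56 mm. Now the orange one.

>>> servo_tool(plan=[[-0.085,0.133,0.024,0,0,0,0.65],[-0.085,0.133,0.024,0,0,0,0.65],[-0.085,0.133,0.024,0,0,0,0.65],[-0.085,0.133,0.024,0,0,0,0.65],[-0.085,0.133,0.024,0,0,0,0.65],[-0.085,0.133,0.024,0,0,0,0.65],[0,0,0,0,0,0,0.65],[0,0,0,0,0,0,0.65],[0,0,0,0,0,0,0.65]])

```text
clock: 8.72
position: [493.2, 281.1, 178.8]
ee_rot: [-0.7, 0.714, -0.0, -0.0]
contact_force: [0.5, -0.0, -0.1]
gripper_width: 55.5
grasp_force: 0.0
```

Run:
```python
from h import *;np.set_printoptions(precision=2,suppress=True)
s,d,c=snap("w6");W=cloud(d,c);z=W[...,2]
for ce,a,l in blobs((z>36)&(z<46),200):
    (u,v),r=cv2.minEnclosingCircle(np.argwhere(l)[:,::-1].astype(np.float32))
    print(ce,a,r,np.median(z[l]),"col",np.median(d["image"][l],0),onplane(d,c,(u,v),40),np.nanmean(W[l],0))
```

```text
t 8.725 pos [493.24 281.12 178.76] yaw_y 178.85836780868203 zax [-0. -0. -1.] w 55.539765147741704 F [ 0.55 -0.02 -0.05] g 0.0
[277.81 199.1 ] 863 16.79203224182129 39.06199456429414 col [157.  71.   0.] [[493.14 283.43  40.  ]] [493.07 283.73  39.06]
[197.42 214.83] 832 16.827377319335938 38.99238705739569 col [244. 127.   0.] [[574.95 298.48  40.  ]] [575.12 298.71  38.95]
[256.2  283.61] 666 15.231646537780762 38.981014043322205 col [244. 119.   0.] [[518.96 379.84  40.  ]] [518.82 380.07  38.98]
```

>>> servo_tool(plan=[[0,0.0075,-0.167,0,0,0,0.65],[0,0,-0.167,0,0,0,0.65],[0,0,-0.167,0,0,0,0.65],[0,0,-0.03,0,0,0,0.65],[0,0,0,0,0,0,0.65],[0,0,0,0,0,0,0.0],[0,0,0,0,0,0,0.0],[0,0,0,0,0,0,0.0],[0,0,0,0,0,0,0.0],[0,0,0,0,0,0,0.0]])

```text
clock: 10.02
position: [494.1, 285.7, 22.3]
ee_rot: [-0.701, 0.713, -0.0, 0.002]
contact_force: [-0.9, -0.0, 7.2]
gripper_width: 31.5
grasp_force: 59.8
```

>>> servo_tool(plan=[[0,0,0.16,0,0,0,0],[0,0,0.16,0,0,0,0],[0.072,-0.185,0.05,0,0,0,0],[0.072,-0.185,0,0,0,0,0],[0.072,-0.185,0,0,0,0,0],[0.072,-0.185,0,0,0,0,0],[0.072,-0.185,0,0,0,0,0],[0.072,-0.185,0,0,0,0,0],[0.072,-0.185,0,0,0,0,0],[0,0,0,0,0,0,0],[0,0,0,0,0,0,0],[0,0,0,0,0,0,0]])

```text
clock: 11.52
position: [643.7, -102.6, 131.2]
ee_rot: [-0.701, 0.713, -0.0, 0.0]
contact_force: [-0.0, -0.1, -1.1]
gripper_width: 31.7
grasp_force: 59.8
```

```bash
python3 look.py w7; python3 hole.py w8
```

```text
t 11.525 pos [ 643.65 -102.63  131.18] yaw_y 179.06115917744955 zax [ 0.  0. -1.] w 31.698424755648727 F [-0.03 -0.06 -1.06] g 59.756437898031436
slide top z 34.25636002577811
pocket [276.59 209.39] 1052 (644.4778442382812, -102.5444564819336) 18.259674072265625 [ 644.61 -103.06] 33.867452847490505
held top [277.67 279.18] 3709 [ 643.73 -105.52  148.03] ((643.5767211914062, -104.51996612548828), 21.126510620117188) plane [ -0.01  -0.02 148.48]
pull 1308 [561.58 -80.73  72.37] ((560.6495971679688, -72.50996398925781), (85.5482177734375, 10.078227996826172), 88.92630004882812)
red [429.42 147.48] 510 [ 518.94 -154.25   31.86] [ 520.44 -153.21   33.  ] [ 510.63 -162.49   33.  ] [ 536.06 -141.4    33.  ]
yellow [26.37 57.55] 5703 [ 830.11 -223.03   27.84] [ 826.89 -223.04   33.  ] [ 806.91 -259.97   33.  ] [ 856.87 -188.91   33.  ]
yellow [349.08 178.93] 476 [ 584.48 -127.53   36.07] [ 583.74 -128.43   33.  ] [ 573.55 -148.32   33.  ] [ 593.88 -118.83   33.  ]
t 11.575 pos [ 643.74 -102.49  131.2 ] yaw_y 179.07873933595167 zax [ 0.  0. -1.] w 31.7220623241176 F [-0.12  0.51  0.15] g 59.75664801313542
hole/top z [ 643.57 -107.53  148.9 ] [643.8  -93.01 148.24] [ 643.68 -100.63  148.5 ]
90 [277.85 281.42] 262 [array([-0.04, -1.7 , 18.  ]), array([-0.06, -2.95, 20.  ])]
```

View pics/w7.png

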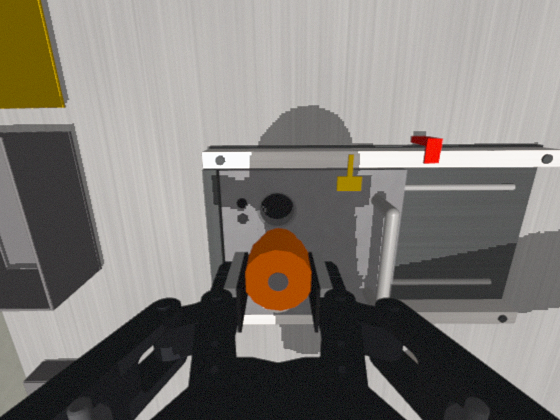

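Pocket 2 is at (277,207), free, and the orange follower is held at (278,278), sitting about 1.5 mm to −y of the TCP. I go down to just above the mouth and read the pose.

>>> servo_tool(plan=[[0.003,0.0035,-0.12,0,0,0,0],[0,0,-0.117,0,0,0,0],[0,0,0,0,0,0,0],[0,0,0,0,0,0,0],[0,0,0,0,0,0,0]])

```text
clock: 12.25
position: [645.8, -102.6, 61.6]
ee_rot: [-0.701, 0.713, -0.001, 0.001]
contact_force: [-0.3, -0.2, -0.4]
gripper_width: 32.0
grasp_force: 59.8
```

>>> servo_tool(plan=[[-0.003,0.003,0,0,0,0,0],[0,0,0,0,0,0,0],[0,0,-0.02,0,0,0,0],[0,0,-0.02,0,0,0,0],[0,0,-0.02,0,0,0,0],[0,0,0,0,0,0,0],[0,0,0,0,0,0,0]])

```text
clock: 13.12
position: [644.0, -102.0, 41.6]
ee_rot: [-0.701, 0.713, 0.0, -0.0]
contact_force: [-0.2, -0.1, -0.8]
gripper_width: 31.8
grasp_force: 59.8
```

>>> servo_tool(plan=[[0,0,-0.011,0,0,0,0],[0,0,0,0,0,0,0],[0,0,0,0,0,0,0.6],[0,0,0,0,0,0,0.6],[0,0,0,0,0,0,0.6],[0,0,0,0,0,0,0.6],[0,0,0.15,0,0,0,0.6],[0,0,0.18,0,0,0,0.6],[-0.14,0.06,0,0,0,0,0.6],[-0.14,0.06,0,0,0,0,0.6],[0,0,0,0,0,0,0.6],[0,0,0,0,0,0,0.6],[0,0,0,0,0,0,0.6]])

```text
clock: 14.75
position: [561.1, -66.2, 137.4]
ee_rot: [-0.701, 0.714, -0.0, 0.0]
contact_force: [-0.1, -0.3, 0.0]
gripper_width: 51.0
grasp_force: 0.0
```

```bash
python3 look.py w9
python3 - <<'E'
from h import *;np.set_printoptions(precision=2,suppress=True)
s,d,c=snap("w10");W=cloud(d,c);z=W[...,2]
for ce,a,l in blobs((z>44)&(z<66)&(W[...,0]>600)&(W[...,0]<700)&(W[...,1]<0)&(W[...,1]>-130),100):
    q=z[l];print(ce,a,"top z",np.percentile(q,[50,90]),W[l].mean(0),np.median(d["image"][l],0))
E
```

```text
t 14.75 pos [561.08 -66.21 137.38] yaw_y 178.946084016491 zax [ 0. -0. -1.] w 51.03052220652404 F [-0.07 -0.3   0.03] g 0.0
slide top z 33.31330229289563
pull 1544 [560.15 -72.01  72.89] ((560.3380737304688, -68.35417175292969), (93.59883880615234, 9.756719589233398), 89.2530517578125)
red [330.83 103.9 ] 421 [ 517.24 -152.01   32.08] [ 517.49 -151.35   33.  ] [ 511.   -160.25   33.  ] [ 526.18 -141.38   33.  ]
yellow [247.9  134.71] 491 [ 583.89 -127.41   36.05] [ 584.28 -128.88   33.  ] [ 574.36 -148.84   33.  ] [ 594.56 -118.93   33.  ]
t 14.8 pos [560.91 -66.23 137.19] yaw_y 178.94205585432007 zax [ 0. -0. -1.] w 51.155204486366124 F [ 0.67 -0.43  0.14] g 0.0
[171.32 170.98] 1642 top z [54.88 55.76] [ 642.46 -104.18   54.32] [253. 149.   0.]
[179.87 253.59] 1326 top z [54.73 55.68] [644.62 -33.35  53.97] [250. 246. 240.]
```

View pics/w9.png

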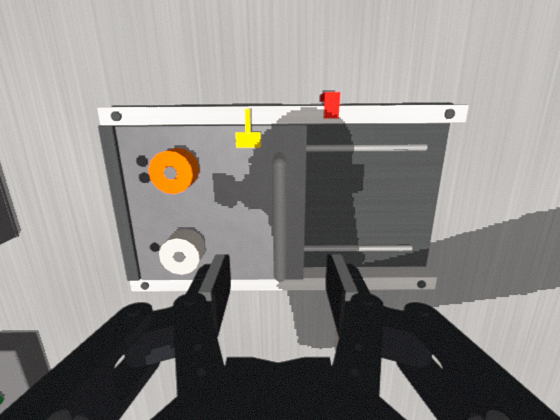

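Both followers are seated: orange at (171,171) and white at (180,255), tops at about 55–56 mm. The pull is at (280,215), the pointer tip at (248,110) and the band at (332,103). I grip the pull while a script works out the draw distance from the same view.

```bash
cat > pb.py <<'E'
import sys;from h import *;np.set_printoptions(precision=2,suppress=True)
s,d,c=snap(sys.argv[1]);W=cloud(d,c);z=W[...,2];H,S,V=cv2.split(cv2.cvtColor(d["image"],cv2.COLOR_RGB2HSV))
yaw=np.radians(-0.95);ex=np.array([np.cos(yaw),np.sin(yaw)])
def rep(n,m):
    m=m&(W[...,1]<-60)&(W[...,1]>-175)&(W[...,0]<650)
    for ce,a,l in blobs(m,25):
        P=W[l];x=P[:,:2]@ex;y=P[:,:2]@[-ex[1],ex[0]]
        print(n,ce,a,"z",np.median(P[:,2]),"x",x.min(),x.max(),"y",y.min(),y.max())
        if n=="yellow": 
            k=y<y.min()+12;X=x[k];print("  tip x",X.min(),X.max(),X.mean(),k.sum(),P[k,2].mean());return X.mean()
        k=P[:,2]>P[:,2].max()-2.5;X=x[k];print("  top x",X.min(),X.max(),X.mean(),k.sum(),P[k,2].mean());return (X.min()+X.max())/2
a=rep("yellow",(H>20)&(H<32)&(S>150)&(V>60));b=rep("red",((H<6)|(H>174))&(S>150))
print("pointer - band =",a-b,"mm")
E
python3 pb.py w11
```

```text
t 14.85 pos [560.71 -66.26 137.06] yaw_y 178.93584022775167 zax [-0. -0. -1.] w 51.30721299486429 F [-0.75  0.68 -0.63] g 0.0
yellow [247.24 135.08] 483 z 35.98622708720501 x 576.5542577751106 596.1218113506014 y -139.14164318921254 -109.40869437710559
  tip x 584.4536826375138 588.5107830812243 586.0266968164708 74 35.42813975254447
red [330.09 104.06] 415 z 31.998186512896666 x 508.11874012945674 525.3964313071768 y -151.73186885085624 -132.1587290018705
  top x 513.700328613139 525.2447136327894 519.4639992093855 295 32.358301452172306
pointer - band = 66.55417569350652 mm
```

>>> servo_tool(plan=[[-0.002,-0.003,-0.14,0,0,0,0.6],[0,0,-0.147,0,0,0,0.6],[0,0,0,0,0,0,0.6],[0,0,0,0,0,0,0],[0,0,0,0,0,0,0],[0,0,0,0,0,0,0],[0,0,0,0,0,0,0],[0,0,0,0,0,0,0],[0,0,0,0,0,0,0]])

```text
clock: 16.02
position: [560.2, -66.8, 53.3]
ee_rot: [-0.701, 0.713, -0.001, 0.001]
contact_force: [-2.6, 1.0, 6.0]
gripper_width: 7.7
grasp_force: 58.6
```

The grip on the pull is firm. I draw 66.5 mm along the fixture's −x.

>>> servo_tool(plan=[[-0.016,0.0003,0,0,0,0,0],[-0.0315,0.0005,0,0,0,0,0],[-0.0315,0.0005,0,0,0,0,0],[-0.0315,0.0005,0,0,0,0,0],[-0.0315,0.0005,0,0,0,0,0],[-0.0315,0.0005,0,0,0,0,0],[-0.0315,0.0005,0,0,0,0,0],[-0.016,0.0003,0,0,0,0,0],[0,0,0,0,0,0,0],[0,0,0,0,0,0,0],[0,0,0,0,0,0,0],[0,0,0,0,0,0,0]])

```text
clock: 17.52
position: [498.7, -66.0, 53.4]
ee_rot: [-0.701, 0.713, -0.004, 0.005]
contact_force: [9.1, -5.4, -2.2]
gripper_width: 7.4
grasp_force: 58.5
```

```bash
python3 pb.py w12
python3 - <<'E'
from h import *;from bench import vision;import pickle
np.set_printoptions(precision=2,suppress=True)
d=vision.get_image("top");c=np.linalg.inv(d["world_to_cam"]);d0=pickle.load(open("top.pkl","rb"))
f=lambda d:cv2.resize(d["image"][120:245,280:370],None,fx=4,fy=4,interpolation=cv2.INTER_CUBIC)[:,:,::-1]
v=vision.get_image("side")
g=cv2.resize(v["image"][155:235,205:340],(400,237),interpolation=cv2.INTER_CUBIC)[:,:,::-1]
a=cv2.imread("pics/w12.png")
out=np.zeros((500,760,3),np.uint8);out[:,:360]=f(d);out[:237,360:]=g;out[240:500,360:707]=cv2.resize(a,(347,260));cv2.imwrite("pics/end.png",out)
E
```

```text
t 17.525 pos [498.74 -65.97  53.35] yaw_y 179.0774638955304 zax [ 0.01  0.   -1.  ] w 7.437715088869767 F [ 9.14 -5.36 -2.19] g 58.548513650894165
yellow [231.43 145.94] 1125 z 35.980257520143795 x 514.8829901600212 534.9212999877284 y -139.67339411585266 -110.06905415050424
  tip x 522.9351075264256 526.8571164085581 524.6798457218673 194 35.86542165190867
red [243.  100.7] 909 z 32.014273137085496 x 513.1351708016649 525.0508122681722 y -151.97435031904658 -132.14169097624304
  top x 513.1351708016649 525.0164003655275 518.6127463978104 562 32.43777304101441
pointer - band = 5.604060138271166 mm
```

View pics/end.png

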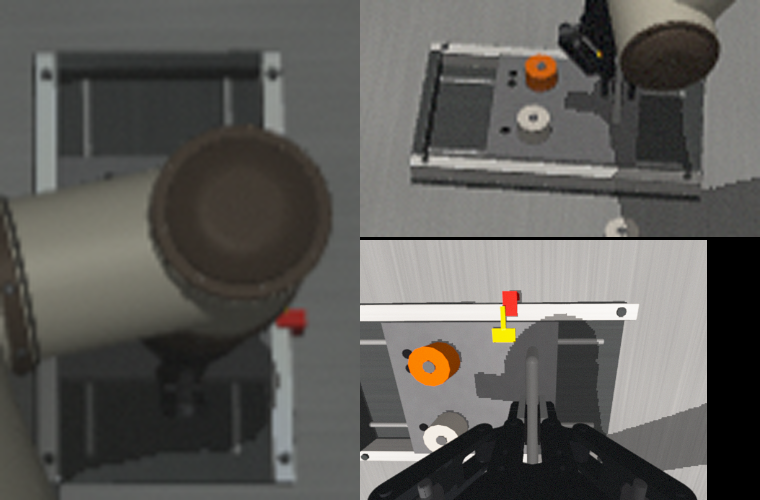

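The picture shows the pointer just short of the band's middle, 5.6 mm to go, and both followers seated. I draw a little further.

>>> servo_tool(plan=[[-0.01,0,0,0,0,0,0],[-0.01,0,0,0,0,0,0],[0,0,0,0,0,0,0],[0,0,0,0,0,0,0],[0,0,0,0,0,0,0],[0,0,0,0,0,0,0]])

```text
clock: 18.42
position: [493.0, -65.9, 53.4]
ee_rot: [-0.701, 0.713, -0.005, 0.005]
contact_force: [9.5, -7.0, -4.4]
gripper_width: 7.9
grasp_force: 58.6
```

```bash
python3 pb.py w13
```

```text
t 18.425 pos [492.98 -65.88  53.37] yaw_y 179.08202248009547 zax [ 0.01  0.   -1.  ] w 7.9206969864477985 F [ 9.48 -7.05 -4.41] g 58.611987233161926
yellow [231.52 145.7 ] 1131 z 36.049901681494475 x 508.9806124839361 529.1893057778573 y -139.6854372393039 -110.01203551121186
  tip x 517.0730006359328 521.3763937702782 519.0632965819506 204 36.01817486275293
red [232.18  98.6 ] 813 z 31.979004990308567 x 513.1022456937325 525.191412556332 y -151.99145506415368 -132.1518359556542
  top x 513.1022456937325 525.0538163747718 518.7391238312487 554 32.34205637656049
pointer - band = -0.014734452301581769 mm
```

>>> servo_tool(plan=[[0,0,0,0,0,0,0],[0,0,0,0,0,0,0],[0,0,0,0,0,0,0],[0,0,0,0,0,0,0]])

```text
clock: 18.98
position: [493.0, -65.9, 53.4]
ee_rot: [-0.701, 0.713, -0.005, 0.005]
contact_force: [9.2, -5.8, -3.5]
gripper_width: 7.9
grasp_force: 58.6
```

```bash
python3 pb.py w14
python3 - <<'E'
from h import *
from bench import arm
s,d,c=snap("w15");W=cloud(d,c);z=W[...,2]
for ce,a,l in blobs((z>44)&(z<60)&(W[...,0]>540)&(W[...,0]<620)&(W[...,1]<5)&(W[...,1]>-130),100): print(ce,a,np.percentile(z[l],[50,90]),np.median(d["image"][l],0))
print(arm.job_done())
E
```

```text
t 18.975 pos [492.97 -65.9   53.37] yaw_y 179.08364429777185 zax [ 0.01  0.   -1.  ] w 7.8991865308030516 F [ 9.2  -5.85 -3.48] g 58.61285448074341
yellow [231.54 145.71] 1131 z 36.00624759133132 x 509.0082181634765 529.2390420348383 y -139.7066149987913 -110.03230664030285
  tip x 517.0756281265502 521.3476417133141 519.0427926956995 207 35.938677176878514
red [232.22  98.63] 818 z 31.995325740892255 x 513.0593224609644 525.0515070067906 y -151.93647776833353 -132.14511121023094
  top x 513.0951597943499 525.0136832726917 518.7922851575668 646 32.25238605255913
pointer - band = -0.011628837821263005 mm
t 19.025 pos [492.9862468  -65.87672231  53.37554997] yaw_y 179.08604093277947 zax [ 1.32212643e-02  2.25597382e-04 -9.99912570e-01] w 7.667548516619826 F [ 8.67342203 -6.01925218 -3.21422536] g 58.612995743751526
[115.02159553 201.09273374] 3936 [54.86529274 55.71797909] [251. 131.   0.]
[131.08034894 311.90541781] 2178 [54.68371539 55.55024035] [243. 237. 229.]
the job is handed in; nothing more can be done
None
```

The job is handed in after 19 s: white seated in the one-dot pocket first, then orange in the two-dot pocket, and the gripper still holding the slide by its pull with the pointer measured within 0.1 mm of the red band's middle; no verdict came back.

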